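# Pack the full tin

### The job

Two look-alike rectangular lidded tins stand on the packing bench; one is full of batteries and the other nearly empty. Lift the tin on the robot's left a good hand's breadth off the bench to feel its weight and set it down again, then lift the one on the robot's right in the same way. Stand the heavier tin upright on the free floor of the half-packed open carton and leave the lighter one standing upright on the bench; set the tins down, do not drop them or tip them over.

Things in the scene. Friction and masses are not known exactly. Their poses are not given: they have to be found in the camera images.
- tin_left: closed tin of bare steel with pressed-on lid, 56 mm (its x) by 90 mm (y), 84 mm tall; stiff, safe to grip firmly across the 56 mm. Origin: centre of its underside, z up. Both tins look the same: the full one weighs 0.5 to 0.65 kg, the other 0.2 kg; either may be full. This is the one that starts on the robot's left (larger y).
- tin_right: closed tin of bare steel with pressed-on lid, 56 mm (its x) by 90 mm (y), 84 mm tall; stiff, safe to grip firmly across the 56 mm. Origin: centre of its underside, z up. Both tins look the same: the full one weighs 0.5 to 0.65 kg, the other 0.2 kg; either may be full. This is the one that starts on the robot's right (smaller y), between the other tin and the carton.
- carton: low open cardboard carton, fixed, 280 mm (its x) by 220 mm (y), walls 60 mm high and 5 mm thick, floor 5 mm thick, flaps folded down outside. Three packed boxes up to 50 mm high fill its +x end; the other 195 (x) by 210 (y) mm of floor is free. Origin: on the bench below the middle of that free floor; outer faces at x -100 and +180, y +-110, packed boxes from x +100. z up.
Not all that is in view belongs to the job. What is shaped like the tin_right but green is not meant. Leave any pink look-alike of the tin_left alone.

How it is judged:
By the outcome, as a careful person would: the job done as asked, in the order asked, and still so for the second after the job is handed in, with the robot touching nothing.
It also fails if it takes over 72 s, if anything falls off the work surface, if the arm or the gripper's body presses on something with over 40 N, if the wrist force passes 120 N, or if a joint passes its speed limit or range.

### The arm

A 6-joint arm with a two-finger parallel gripper is mounted at the origin on the work surface. World frame = base frame: x ahead of the robot, y to its left, z up, the work surface at z = 0. Lengths are in m, angles in rad, forces in N, time in s.
With the tool pointing down it reaches from about 0.325 to 0.85 m from the base axis. Payload 4.4 kg.
Tool frame: the origin (TCP) lies at the very end of the fingers, on their centre line; the grasp point (between the pads) lies 19 mm behind it; x points along the fingers, y is the direction in which the jaws open and shut, and the axes are right-handed (so a half turn about x gives the same grasp; the last joint's range is limited). The gripper opens to 94 mm and grips with 3 to 60 N. Pads are 16 mm wide; open, the fingers measure 119 mm over their backs; the gripper's body (75 mm by 177 mm) begins 78 mm behind the grasp point.
Start: joints at [-1.361, 0.207, 1.542, -0, 1.393, -0.15], TCP at [0.202, -0.538, 0.205] pointing down, gripper open.
Joint ranges: [-2.73, 2.73], [-0.86, 2.22], [0.23, 2.46], [-1.11, 4.25], [0.08, 2.63], [-2.82, 2.82]. Speed limits (rad/s): [2.79, 2.79, 3.14, 3.14, 3.14, 3.14].

### API

Orientations are given as a unit quaternion [w, x, y, z].
In Python, from rig import sense, snapshot, close_job, look_for, silhouettes gives the robot as it stands.
- The arm moves only by the tool jog_arm, never from a script. Its argument "deltas" is one flat list of numbers, 7 for each row, row after row: the turn, a rotation vector about the tool's x, y, z as a fraction of full scale, then the shift along the tool's x, y, z as a fraction of full scale, then the opening, from 0 (shut) to 1 (fully open). In form: [ax, ay, az, dx, dy, dz, jaw, ax, ay, az, dx, dy, dz, jaw, ...]. A call has 1 to 8 rows; each row is the pose to reach, as a shift and turn from the pose measured when the call began, along the tool's axes at that moment; what a row does not reach only later rows make up. Full scale, the value 1, is 0.15 m for a shift and 30 degrees for a turn. A row lasts 1/10 s, in which the tool goes at most 50 mm and 8.59 degrees, less where a joint would pass 70% of its speed; a pose out of reach is approached as far as the arm can. A call with a number of a shift or a turn outside -1 to 1 is refused whole. A call with a gripper value outside its range is refused whole. The fingers move at their own pace and stop on an object; "grip_force" is the grip in N (left out, the last holds). Time passes only in rows, so rows that repeat a pose let the fingers close. It gives the time, the measured TCP pose, the force and the opening at its end, in the units of the state.
- sense(): the state, without advancing time (a new reading comes with each control period).
- snapshot(name): name is "scene" or "top"; returns a dict with "img" (480x640x3 uint8, red, green, blue), "depth" (480x640 float32, m along the optical axis (not along the pixel's ray), 0 where there is no reading), "intrinsics" (3x3 intrinsics, pixels), "R" (3x3) and "t" (3): a world point X has camera coordinates R X + t. Camera axes: x right, y down, z forward; pixel columns grow to the right and rows downward; lengths in m; the calibration is good to about 2 mm. A picture is of the moment at which its call begins.
- close_job(): hands the job in, once; it reports no verdict.
Trained networks look in the newest picture that a camera, given by its name, has taken for a name from the list of things; names that differ only in an ending like _2 or _b are one class to them, and where a whole thing is asked for, a point or a joint stands for the part that bears it (a point fixed in the world has none). Each returns a list of dicts, best first, with "score" (0 to 1); they miss things now and then, are a little off and sometimes report something else, mostly with a low value. They report only what shows in the picture. A call takes as long as a camera call. They do not tell look-alikes from the thing itself.
- look_for(camera, query): "at" ([x, y, z] in m, in world coordinates, good to about 4 mm: the middle of the surface that is visible of it).
- silhouettes(camera, query): "mask" (480x640 bool, what is visible of it).
The state is a dict: "time_s": time; "q": joint angles; "qd": joint speeds; "tau": joint torques, N m; "ee_pos": TCP position; "tcp_rot": TCP orientation; "force": force on the tool from outside, world axes, zero at the start; "moment": the same for the moment, N m; "grip_width": finger opening in m.
Only numpy, scipy, OpenCV 4.12 (cv2) and the standard library are available. Lean on these libraries where they do the work, as an engineer would, in place of code of your own. Each camera call takes 0.05 s, during which the arm holds its last target.

## Working session

There is one attempt and no reset: what is moved stays moved. The work goes in short steps, Python scripts to look and compute and a tool call to move; the robot and the scene stay as the last step left them, time stands still between calls to the robot, and variables do not carry over. Pictures are saved under pics/ and viewed, and the job is handed in when it is done.

Besides the shell and the picture viewer there is one more tool, called after "Emit:" by a JSON object that holds its "name" and its "arguments", one argument or row to a line. jog_arm: Moves the arm, as the interface text tells. Its arguments: {"type":"object","properties":{"deltas":{"type":"array"},"grip_force":{"type":"number"}},"required":["deltas"]}

```bash
ls; mkdir -p pics
python3 - <<'E'
from rig import *
import cv2,numpy as np
s=sense();print(s)
for c in("scene","top"):
    d=snapshot(c);cv2.imwrite(f"pics/{c}0.png",d["img"][:,:,::-1]);np.savez(f"{c}0.npz",**d)
    for q in("tin_left","tin_right","carton"):
        for r in look_for(c,q):print(c,q,np.round(r["at"],3),round(r["score"],2))
E
```

```text
pics
{'time_s': 0.0, 'q': array([-1.36150300e+00,  2.07448002e-01,  1.54293888e+00, -5.95814485e-06,
        1.39350228e+00, -1.50530554e-01]), 'qd': array([-0.00066362,  0.00272864, -0.00036074,  0.00042459,  0.00010775,
        0.00059893]), 'tau': array([-1.94634187e-03, -3.70885921e+01, -2.81418604e+01,  6.96603209e-02,
        3.61804606e-02, -1.75923092e-04]), 'ee_pos': array([ 0.20226403, -0.53738712,  0.20428208]), 'tcp_rot': array([-0.12572052, -0.69566724, -0.12734357,  0.69571909]), 'force': array([-0.13407262, -0.55991388, -0.68653287]), 'moment': array([0.03367267, 0.01870319, 0.06504583]), 'grip_width': 0.0939106190882066}
scene tin_left [0.474 0.296 0.071] 0.81
scene tin_left [0.345 0.321 0.073] 0.68
scene tin_right [0.51  0.06  0.064] 0.63
scene tin_right [0.592 0.343 0.079] 0.57
scene carton [ 0.527 -0.294  0.034] 0.84
top tin_left [0.445 0.273 0.081] 0.76
top tin_left [0.325 0.301 0.081] 0.62
top tin_right [0.488 0.036 0.084] 0.69
top tin_right [0.575 0.326 0.082] 0.57
top tin_right [0.447 0.273 0.082] 0.51
top carton [ 0.515 -0.298  0.017] 0.81
```

View pics/scene0.png

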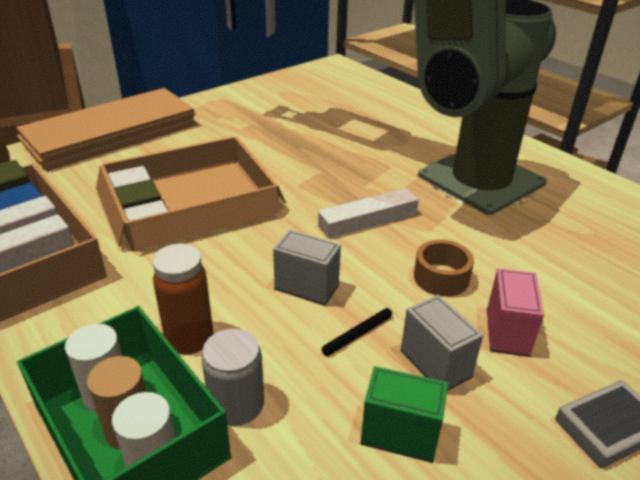

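View pics/top0.png

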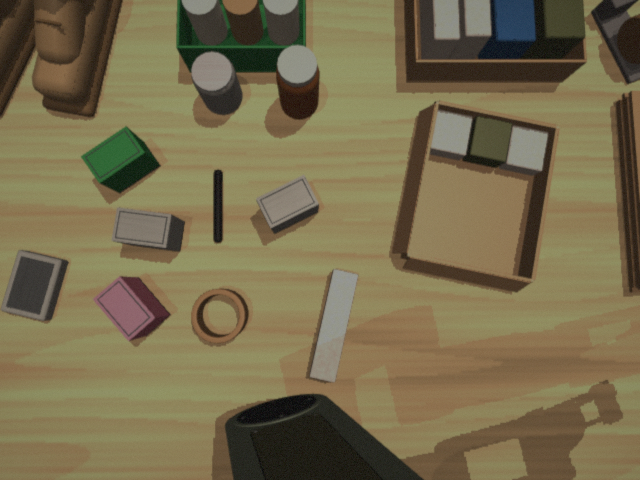

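The top view shows the two bare-steel tins at (148,228) and (288,204), with a green look-alike at (120,158) and a pink one at (130,308). The half-packed carton is at (475,195), with its free floor toward the bottom of the picture. Next I measure the exact poses from the depth.

```bash
cat > h.py <<'E'
import numpy as np,cv2
def cloud(d):
    K=d["intrinsics"];z=d["depth"];v,u=np.mgrid[0:480,0:640]
    P=np.stack([(u-K[0,2])*z/K[0,0],(v-K[1,2])*z/K[1,1],z],-1)
    return (P-d["t"])@d["R"]
def toprect(P,m,lo,hi):
    m=m&(P[...,2]>lo)&(P[...,2]<hi)
    n,l,st,_=cv2.connectedComponentsWithStats(m.astype(np.uint8))
    if n<2:return None
    k=1+np.argmax(st[1:,4]);p=P[l==k]
    (c,s,a)=cv2.minAreaRect((p[:,:2]*1000).astype(np.float32))
    return c,s,a,np.median(p[:,2]),len(p),cv2.boxPoints((c,s,a)).round()
E
python3 - <<'E'
from h import *
d=dict(np.load("top0.npz"));P=cloud(d)
def win(u,v,r):
    m=np.zeros((480,640),bool);m[v-r:v+r,u-r:u+r]=1;return m
for u,v in((148,228),(288,204)):
    print(toprect(P,win(u,v,40),.074,.1))
m=win(475,195,0+100)
print("carton rim",toprect(P,m,.052,.075))
for u,v in [(475,160),(475,230),(450,220),(500,220),(450,130),(490,140),(525,150),(335,325),(297,188),(270,220)]:print((u,v),P[v,u].round(3))
# floor
print("floor",toprect(P,win(470,220,70)&(P[...,2]>.002),.002,.012))
# other heights between
for (u,v) in [(218,205),(218,315),(335,325),(300,80),(215,85)]:
    w=P[v-15:v+15,u-15:u+15].reshape(-1,3);print(u,v,w[np.argmax(w[:,2])].round(3))
E
```

```text
((453.77203369140625, 280.8725891113281), (91.58662414550781, 56.916717529296875), 82.18379974365234, np.float64(0.0833968617243023), 1950, array([[419., 239.],
       [476., 232.],
       [488., 322.],
       [432., 330.]], dtype=float32))
((496.08856201171875, 41.143646240234375), (57.11954879760742, 90.40686798095703), 26.449295043945312, np.float64(0.08344955717528238), 1860, array([[450.,  69.],
       [491., -12.],
       [542.,  13.],
       [502.,  94.]], dtype=float32))
carton rim ((517.65771484375, -296.32244873046875), (228.30335998535156, 287.7713317871094), 77.8384017944336, np.float64(0.05816495591899612), 3196, array([[ 353., -378.],
       [ 634., -438.],
       [ 682., -215.],
       [ 401., -154.]], dtype=float32))
(475, 160) [ 0.58  -0.297  0.027]
(475, 230) [ 0.456 -0.3    0.003]
(450, 220) [ 0.474 -0.254  0.004]
(500, 220) [ 0.474 -0.347  0.004]
(450, 130) [ 0.632 -0.249  0.039]
(490, 140) [ 0.61  -0.317  0.049]
(525, 150) [ 0.594 -0.382  0.041]
(335, 325) [ 0.288 -0.039  0.032]
(297, 188) [0.518 0.024 0.084]
(270, 220) [0.464 0.069 0.084]
floor ((486.3045654296875, -297.0931396484375), (202.9866943359375, 194.0513153076172), 77.73062896728516, np.float64(0.003991434484559251), 9952, array([[ 370., -376.],
       [ 560., -417.],
       [ 603., -219.],
       [ 413., -177.]], dtype=float32))
218 205 [0.352 0.004 0.841]
218 315 [0.352 0.004 0.841]
335 325 [0.352 0.004 0.841]
300 80 [0.352 0.004 0.841]
215 85 [0.352 0.004 0.841]
```

```bash
cat >> h.py <<'E'
from scipy.spatial.transform import Rotation as R
def rot(s):
    w,x,y,z=s["tcp_rot"];return R.from_quat([x,y,z,w])
def target(yaw): # tool x down, tool y at yaw (deg) in world
    a=np.radians(yaw);x=np.array([0,0,-1.]);y=np.array([np.cos(a),np.sin(a),0]);return R.from_matrix(np.stack([x,y,np.cross(x,y)],1))
def go(pos,yaw):
    from rig import sense
    s=sense();r=rot(s);y=r.as_matrix()[:,1]
    sh=r.inv().apply(np.array(pos)-s["ee_pos"])/.15
    best=(r.inv()*target(yaw)).as_rotvec()/np.radians(30)
    print("tcp",s["ee_pos"].round(4),"jawyaw",np.degrees(np.arctan2(y[1],y[0])).round(1),"q",s["q"].round(2),"t",round(s["time_s"],2),"w",round(s["grip_width"],4),"F",s["force"].round(2))
    print("turn",best.round(3),"shift",sh.round(3))
E
python3 - <<'E'
from h import *
d=dict(np.load("top0.npz"));P=cloud(d)
def win(u,v,r):
    m=np.zeros((480,640),bool);m[v-r:v+r,u-r:u+r]=1;return m
for u,v in((120,158),(130,305)):
    print(toprect(P,win(u,v,35),.074,.1)[-1])
print(rot(dict(tcp_rot=[-0.12572052, -0.69566724, -0.12734357,  0.69571909])).as_matrix().round(3))
go([.454,.281,.25],-7.8)
go([.454,.281,.25],172.2)
E
```

```text
[[526. 352.]
 [579. 278.]
 [627. 312.]
 [574. 386.]]
[[269. 297.]
 [307. 254.]
 [375. 313.]
 [337. 357.]]
[[-0.     0.352 -0.936]
 [ 0.002 -0.936 -0.352]
 [-1.    -0.002 -0.   ]]
tcp [ 0.2024 -0.5381  0.2053] jawyaw -69.4 q [-1.36  0.21  1.54 -0.    1.39 -0.15] t 0.4 w 0.0939 F [0.65 0.94 1.06]
turn [-2.053e+00 -0.000e+00  1.000e-03] shift [-0.297 -4.52  -3.493]
tcp [ 0.2024 -0.5381  0.2053] jawyaw -69.4 q [-1.36  0.21  1.54 -0.    1.39 -0.15] t 0.4 w 0.0939 F [0.65 0.94 1.06]
turn [3.947e+00 1.000e-03 0.000e+00] shift [-0.297 -4.52  -3.493]
```

Emit:
{"name": "jog_arm", "arguments": {
  "deltas": [-1,0,0,-0.3,-1,-1,1,-1,0,0,-0.3,-1,-1,1,-1,0,0,-0.3,-1,-1,1,-1,0,0,-0.3,-1,-1,1,-1,0,0,-0.3,-1,-1,1,-1,0,0,-0.3,-1,-1,1,-1,0,0,-0.3,-1,-1,1],
  "grip_force": 40
}}

```text
time_s: 1.1
ee_pos: [0.2899, -0.3456, 0.2504]
tcp_rot: [-0.302, -0.639, -0.302, 0.639]
force: [0.5, -0.5, 0.3]
grip_width: 0.0937
```

```bash
python3 -c "
from h import *
go([.454,.281,.25],-7.8)"
```

```text
tcp [ 0.2899 -0.3456  0.2504] jawyaw -39.4 q [-1.06 -0.1   1.77 -0.    1.47 -0.38] t 1.1 w 0.0937 F [ 0.5  -0.48  0.29]
turn [-1.053  0.002 -0.   ] shift [-2.000e-03 -1.806e+00 -3.923e+00]
```

Emit:
{"name": "jog_arm", "arguments": {
  "deltas": [-1,0,0,0,-0.5,-1,1,-1,0,0,0,-0.5,-1,1,-1,0,0,0,-0.5,-1,1,-1,0,0,0,-0.5,-1,1,-1,0,0,0,-0.5,-1,1,-1,0,0,0,-0.5,-1,1]
}}

```text
time_s: 1.7
ee_pos: [0.3271, -0.1835, 0.2501]
tcp_rot: [-0.457, -0.539, -0.456, 0.54]
force: [-0.5, 0.2, -0.5]
grip_width: 0.0937
```

```bash
python3 -c "
from h import *
go([.454,.281,.25],-7.8)"
```

```text
tcp [ 0.3271 -0.1835  0.2501] jawyaw -9.5 q [-0.74 -0.28  1.92 -0.    1.5  -0.57] t 1.7 w 0.0937 F [-0.54  0.2  -0.53]
turn [-0.058  0.003  0.001] shift [-0.005  0.321 -3.194]
```

Emit:
{"name": "jog_arm", "arguments": {
  "deltas": [-0.06,0,0,0,0.4,-1,1,-0.06,0,0,0,0.4,-1,1,-0.06,0,0,0,0.4,-1,1,-0.06,0,0,0,0.4,-1,1,-0.06,0,0,0,0.4,-1,1]
}}

```text
time_s: 2.2
ee_pos: [0.4117, -0.0461, 0.2493]
tcp_rot: [-0.465, -0.531, -0.465, 0.534]
force: [0.1, -0.4, 0.1]
grip_width: 0.0938
```

Emit:
{"name": "jog_arm", "arguments": {
  "deltas": [0,0,0,0,0,-1,1,0,0,0,0,0,-1,1,0,0,0,0,0,-1,1,0,0,0,0,0,-1,1]
}}

```text
time_s: 2.6
ee_pos: [0.4322, 0.1046, 0.2488]
tcp_rot: [-0.466, -0.531, -0.467, 0.533]
force: [0.7, 0.4, -0.9]
grip_width: 0.0941
```

```bash
python3 -c "
from h import *
go([.454,.281,.15],-7.8)"
```

```text
tcp [0.4322 0.1046 0.2488] jawyaw -7.5 q [ 0.04 -0.11  1.78 -0.    1.47  0.17] t 2.6 w 0.0941 F [ 0.67  0.38 -0.85]
turn [0.01  0.003 0.005] shift [ 0.657 -0.008 -1.185]
```

Emit:
{"name": "jog_arm", "arguments": {
  "deltas": [0,0,0,0,0,-1,1,0,0,0,0,0,-1,1,0,0,0,0,0,-1,1,0,0,0,0,0,-1,1,0,0,0,0,0,-1,1]
}}

```text
time_s: 3.1
ee_pos: [0.4527, 0.2512, 0.2479]
tcp_rot: [-0.466, -0.53, -0.466, 0.534]
force: [0.2, -1.2, -0.6]
grip_width: 0.0942
```

Run:
```python
from h import *
from rig import *
go([.454,.281,.12],-7.8)
d=snapshot("scene");cv2.imwrite("pics/s1.png",d["img"][:,:,::-1])
```

```text
tcp [0.4527 0.2512 0.2479] jawyaw -7.6 q [ 0.34  0.06  1.62 -0.    1.47  0.47] t 3.1 w 0.0942 F [ 0.22 -1.16 -0.58]
turn [0.007 0.007 0.006] shift [ 0.852 -0.015 -0.201]
```

View pics/s1.png

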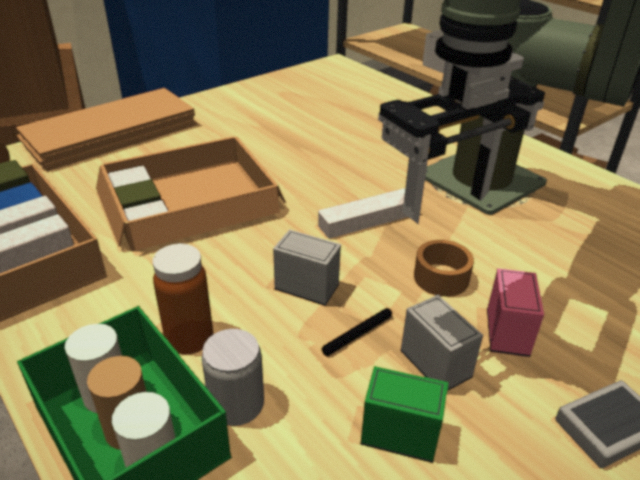

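The picture shows the open gripper above the grey tin at (440,340), clear of the pink and green ones. I descend.

Emit:
{"name": "jog_arm", "arguments": {
  "deltas": [0,0,0,0.2,0,-0.2,1,0,0,0,0.5,0,-0.2,1,0,0,0,0.8,0,-0.2,1,0,0,0,0.85,0,-0.2,1,0,0,0,0.85,0,-0.2,1]
}}

```text
time_s: 3.65
ee_pos: [0.4555, 0.2774, 0.1194]
tcp_rot: [-0.464, -0.53, -0.465, 0.536]
force: [0.2, -1.1, -0.2]
grip_width: 0.0938
```

Run:
```python
from h import *
go([.454,.281,.036],-7.8)
```

```text
tcp [0.4555 0.2774 0.1194] jawyaw -7.8 q [ 0.39  0.21  1.72 -0.    1.21  0.52] t 3.65 w 0.0938 F [ 0.23 -1.06 -0.23]
turn [-0.002  0.011  0.012] shift [ 0.556 -0.01  -0.026]
```

Emit:
{"name": "jog_arm", "arguments": {
  "deltas": [0,0,0,0.2,-0.01,-0.02,1,0,0,0,0.4,-0.01,-0.02,1,0,0,0,0.55,-0.01,-0.02,1,0,0,0,0.55,-0.01,-0.02,1]
}}

```text
time_s: 4.05
ee_pos: [0.4539, 0.279, 0.0369]
tcp_rot: [-0.464, -0.53, -0.465, 0.537]
force: [0.1, -0.3, -0.1]
grip_width: 0.0938
```

Emit:
{"name": "jog_arm", "arguments": {
  "deltas": [0,0,0,0,0,0,0,0,0,0,0,0,0,0,0,0,0,0,0,0,0,0,0,0,0,0,0,0,0,0,0,0,0,0,0,0,0,0,0,0,0,0],
  "grip_force": 40
}}

```text
time_s: 4.65
ee_pos: [0.4543, 0.2792, 0.0375]
tcp_rot: [-0.464, -0.53, -0.465, 0.537]
force: [-0.8, -0.0, 3.9]
grip_width: 0.056
```

Run:
```python
from h import *
go([.454,.281,.15],-7.8)
```

```text
tcp [0.4543 0.2792 0.0375] jawyaw -7.9 q [ 0.39  0.33  1.77 -0.    1.05  0.53] t 4.65 w 0.056 F [-0.76 -0.05  3.91]
turn [-0.004  0.012  0.013] shift [-0.75  -0.009 -0.007]
```

Emit:
{"name": "jog_arm", "arguments": {
  "deltas": [0,0,0,-0.1,0,0,0,0,0,0,-0.3,0,0,0,0,0,0,-0.55,0,0,0,0,0,0,-0.8,0,0,0,0,0,0,-0.9,0,0,0,0,0,0,-0.9,0,0,0,0,0,0,-0.9,0,0,0,0,0,0,-0.9,0,0,0]
}}

```text
time_s: 5.45
ee_pos: [0.4537, 0.2793, 0.1702]
tcp_rot: [-0.463, -0.528, -0.465, 0.538]
force: [-0.1, -0.1, -2.0]
grip_width: 0.0559
```

Emit:
{"name": "jog_arm", "arguments": {
  "deltas": [0,0,0,0,0,0,0,0,0,0,0,0,0,0,0,0,0,0,0,0,0]
}}

```text
time_s: 5.75
ee_pos: [0.4531, 0.279, 0.1691]
tcp_rot: [-0.463, -0.528, -0.465, 0.539]
force: [-0.4, 0.2, -2.3]
grip_width: 0.0558
```

Emit:
{"name": "jog_arm", "arguments": {
  "deltas": [0,0,0,0,0,0,0,0,0,0,0,0,0,0,0,0,0,0,0,0,0]
}}

```text
time_s: 6.05
ee_pos: [0.4531, 0.279, 0.1691]
tcp_rot: [-0.463, -0.528, -0.465, 0.539]
force: [0.1, 0.1, -2.1]
grip_width: 0.0558
```

Run:
```python
from h import *
from rig import *
go([.454,.279,.0385],-7.8)
d=snapshot("scene");cv2.imwrite("pics/s2.png",d["img"][:,:,::-1]);print(sense()["force"])
d=snapshot("top");print(sense()["force"])
```

```text
tcp [0.4531 0.279  0.1691] jawyaw -7.9 q [ 0.39  0.16  1.67 -0.    1.32  0.53] t 6.05 w 0.0558 F [ 0.1   0.13 -2.06]
turn [-0.004  0.018  0.024] shift [ 0.871  0.016 -0.009]
[ 0.18665669  0.76720559 -3.09960309]
[ 0.48300072  0.86960139 -2.52581983]
```

View pics/s2.png

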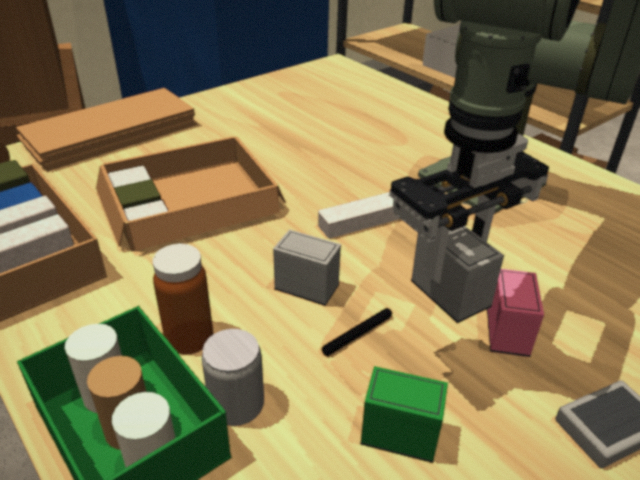

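The left tin hangs in the gripper with its bottom about 13 cm above the bench. The load is about 2.2 N, so it is the light one. I set it down.

Emit:
{"name": "jog_arm", "arguments": {
  "deltas": [0,0.01,0.01,0.2,0,0,0,0,0.02,0.02,0.45,0,0,0,0,0.02,0.02,0.65,0,0,0,0,0.02,0.02,0.78,0,0,0,0,0.02,0.02,0.84,0,0,0,0,0.02,0.02,0.86,0,0,0,0,0.02,0.02,0.86,0,0,0]
}}

```text
time_s: 6.85
ee_pos: [0.4521, 0.2783, 0.0408]
tcp_rot: [0.464, 0.534, 0.465, -0.533]
force: [0.4, -1.0, -1.0]
grip_width: 0.0554
```

Run:
```python
from h import *
go([.454,.279,.0375],-7.8)
```

```text
tcp [0.4521 0.2783 0.0408] jawyaw -7.9 q [0.39 0.31 1.79 0.   1.04 0.52] t 6.85 w 0.0554 F [ 0.39 -1.03 -1.02]
turn [-0.004 -0.003  0.001] shift [ 0.022  0.012 -0.006]
```

Emit:
{"name": "jog_arm", "arguments": {
  "deltas": [0,0,0,0.01,0,0,0,0,0,0,0.02,0,0,0,0,0,0,0.022,0,0,0,0,0,0,0.022,0,0,0]
}}

```text
time_s: 7.25
ee_pos: [0.4524, 0.2784, 0.0379]
tcp_rot: [0.464, 0.534, 0.465, -0.533]
force: [0.1, -1.2, -1.3]
grip_width: 0.0559
```

Run:
```python
from h import *
go([.454,.279,.0375],-7.8)
```

```text
tcp [0.4524 0.2784 0.0379] jawyaw -7.9 q [0.39 0.32 1.79 0.   1.04 0.52] t 7.25 w 0.0559 F [ 0.1  -1.24 -1.31]
turn [-0.004 -0.003  0.   ] shift [ 0.003  0.01  -0.005]
```

Emit:
{"name": "jog_arm", "arguments": {
  "deltas": [0,0,0,0.006,0,0,0,0,0,0,0.012,0,0,0,0,0,0,0.012,0,0,0]
}}

```text
time_s: 7.55
ee_pos: [0.4525, 0.2786, 0.0376]
tcp_rot: [0.464, 0.534, 0.465, -0.533]
force: [-3.0, -0.6, 7.3]
grip_width: 0.0555
```

Contact with the bench is firm, so I release and rise.

Emit:
{"name": "jog_arm", "arguments": {
  "deltas": [0,0,0,0,0,0,1,0,0,0,0,0,0,1,0,0,0,0,0,0,1,0,0,0,0,0,0,1,0,0,0,0,0,0,1]
}}

```text
time_s: 8.05
ee_pos: [0.4524, 0.2785, 0.0374]
tcp_rot: [0.464, 0.534, 0.465, -0.533]
force: [0.6, -0.4, -0.5]
grip_width: 0.0918
```

Emit:
{"name": "jog_arm", "arguments": {
  "deltas": [0,0,0,-0.1,0,0,1,0,0,0,-0.4,0,0,1,0,0,0,-0.7,0,0,1,0,0,0,-1,0,0,1,0,0,0,-1,0,0,1]
}}

```text
time_s: 8.55
ee_pos: [0.4574, 0.2804, 0.1953]
tcp_rot: [0.466, 0.539, 0.463, -0.528]
force: [0.4, -0.1, 0.3]
grip_width: 0.0937
```

Run:
```python
from h import *
go([.496,.041,.2],26.4)
```

```text
tcp [0.4574 0.2804 0.1953] jawyaw -7.9 q [0.39 0.12 1.66 0.   1.34 0.53] t 8.55 w 0.0937 F [ 0.41 -0.08  0.29]
turn [-1.143 -0.01  -0.029] shift [-0.04   0.475  1.545]
```

Emit:
{"name": "jog_arm", "arguments": {
  "deltas": [-1,-0.01,-0.03,0,0.3,1,1,-1,-0.01,-0.03,0,0.3,1,1,-1,-0.01,-0.03,0,0.3,1,1,-1,-0.01,-0.03,0,0.3,1,1,-1,-0.01,-0.03,0,0.3,1,1]
}}

```text
time_s: 9.05
ee_pos: [0.4814, 0.1231, 0.1936]
tcp_rot: [0.585, 0.396, 0.586, -0.397]
force: [-0.3, 0.4, -0.5]
grip_width: 0.094
```

Run:
```python
from h import *
go([.496,.041,.18],26.4)
```

```text
tcp [0.4814 0.1231 0.1936] jawyaw 21.9 q [ 0.08  0.05  1.74 -0.    1.35 -0.31] t 9.05 w 0.094 F [-0.28  0.42 -0.47]
turn [-0.151 -0.001  0.004] shift [ 0.091 -0.113  0.544]
```

Emit:
{"name": "jog_arm", "arguments": {
  "deltas": [-0.15,0,0,0.09,-0.11,0.54,1,-0.15,0,0,0.09,-0.11,0.54,1,-0.15,0,0,0.09,-0.11,0.54,1,-0.15,0,0,0.09,-0.11,0.54,1]
}}

```text
time_s: 9.45
ee_pos: [0.4957, 0.0424, 0.1792]
tcp_rot: [0.599, 0.373, 0.602, -0.374]
force: [-0.9, 0.7, -0.2]
grip_width: 0.0939
```

Run:
```python
from h import *
from rig import *
go([.496,.041,.036],26.4)
d=snapshot("scene");cv2.imwrite("pics/s3.png",d["img"][:,:,::-1])
```

```text
tcp [0.4957 0.0424 0.1792] jawyaw 26.2 q [-0.09  0.07  1.75  0.    1.32 -0.55] t 9.45 w 0.0939 F [-0.93  0.67 -0.17]
turn [-0.006 -0.005  0.006] shift [0.955 0.    0.012]
```

View pics/s3.png

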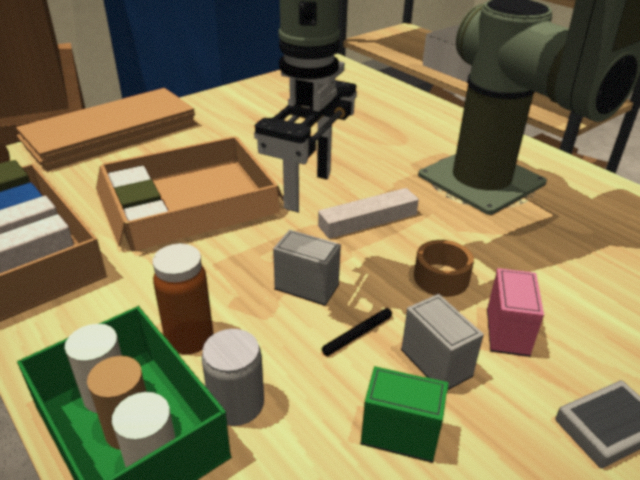

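The left tin stands upright at (440,340), back where it was. The open gripper is above the right tin at (307,265).

Emit:
{"name": "jog_arm", "arguments": {
  "deltas": [0,0,0,0.2,0,0.01,1,0,0,0,0.45,0,0.01,1,0,0,0,0.7,0,0.01,1,0,0,0,0.88,0,0.01,1,0,0,0,0.95,0,0.01,1,0,0,0,0.95,0,0.01,1]
}}

```text
time_s: 10.1
ee_pos: [0.4946, 0.0432, 0.0358]
tcp_rot: [0.599, 0.372, 0.603, -0.373]
force: [0.7, -0.7, -0.0]
grip_width: 0.0941
```

Emit:
{"name": "jog_arm", "arguments": {
  "deltas": [0,0,0,0,0,0,0,0,0,0,0,0,0,0,0,0,0,0,0,0,0,0,0,0,0,0,0,0,0,0,0,0,0,0,0,0,0,0,0,0,0,0],
  "grip_force": 45
}}

```text
time_s: 10.7
ee_pos: [0.4957, 0.0432, 0.0365]
tcp_rot: [0.599, 0.372, 0.602, -0.373]
force: [2.1, 2.4, 1.2]
grip_width: 0.056
```

Run:
```python
from h import *
go([.496,.041,.166],26.4)
```

```text
tcp [0.4957 0.0432 0.0365] jawyaw 26.4 q [-0.09  0.26  1.87  0.    1.02 -0.55] t 10.7 w 0.056 F [2.06 2.37 1.21]
turn [-0.001 -0.006  0.006] shift [-0.864 -0.007  0.011]
```

Emit:
{"name": "jog_arm", "arguments": {
  "deltas": [0,0,0,-0.1,0,0,0,0,0,0,-0.3,0,0,0,0,0,0,-0.55,0,0,0,0,0,0,-0.8,0,0,0,0,0,0,-0.9,0,0,0,0,0,0,-0.9,0,0,0,0,0,0,-0.9,0,0,0,0,0,0,-0.9,0,0,0]
}}

```text
time_s: 11.5
ee_pos: [0.4939, 0.0431, 0.1686]
tcp_rot: [0.597, 0.372, 0.604, -0.374]
force: [0.2, -0.1, -6.6]
grip_width: 0.0556
```

Emit:
{"name": "jog_arm", "arguments": {
  "deltas": [0,0,0,0,0,0,0,0,0,0,0,0,0,0,0,0,0,0,0,0,0]
}}

```text
time_s: 11.8
ee_pos: [0.4933, 0.0431, 0.1676]
tcp_rot: [0.597, 0.371, 0.605, -0.374]
force: [0.6, -0.4, -6.0]
grip_width: 0.0557
```

Emit:
{"name": "jog_arm", "arguments": {
  "deltas": [0,0,0,0,0,0,0,0,0,0,0,0,0,0,0,0,0,0,0,0,0]
}}

```text
time_s: 12.1
ee_pos: [0.4933, 0.0432, 0.1676]
tcp_rot: [0.597, 0.371, 0.605, -0.374]
force: [0.9, -0.4, -5.8]
grip_width: 0.0557
```

Run:
```python
from h import *
from rig import *
go([.496,.043,.0365],26.4)
d=snapshot("scene");cv2.imwrite("pics/s4.png",d["img"][:,:,::-1]);print(sense()["force"])
d=snapshot("top");print(sense()["force"])
```

```text
tcp [0.4933 0.0432 0.1676] jawyaw 26.4 q [-0.09  0.08  1.77  0.    1.31 -0.55] t 12.1 w 0.0557 F [ 0.88 -0.4  -5.78]
turn [-0.001 -0.014  0.018] shift [0.874 0.024 0.016]
[ 1.09308514  0.57899628 -5.21828019]
[ 2.01266842e-01 -5.01134001e-03 -5.15326195e+00]
```

View pics/s4.png

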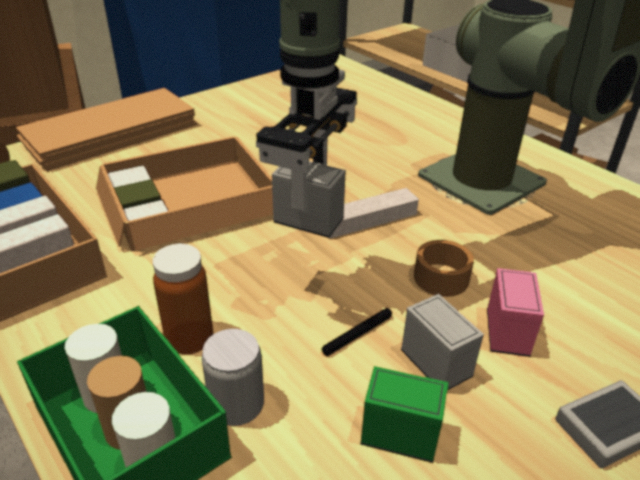

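The right tin pulls about 5.5 N (roughly 0.6 kg), so it is the heavier one. I set it down first, as asked, then pick it up again for the carton.

Emit:
{"name": "jog_arm", "arguments": {
  "deltas": [0,0,0.01,0.2,0,0,0,0,-0.01,0.02,0.45,0.01,0.02,0,0,-0.01,0.02,0.65,0.02,0.02,0,0,-0.01,0.02,0.78,0.02,0.02,0,0,-0.01,0.02,0.84,0.02,0.02,0,0,-0.01,0.02,0.86,0.02,0.02,0,0,-0.01,0.02,0.86,0.02,0.02,0]
}}

```text
time_s: 12.9
ee_pos: [0.4966, 0.0421, 0.0393]
tcp_rot: [0.601, 0.374, 0.601, -0.372]
force: [-0.4, -0.4, -5.2]
grip_width: 0.0558
```

Emit:
{"name": "jog_arm", "arguments": {
  "deltas": [0,0,0,0.008,0,0,0,0,0,0,0.014,0,0,0,0,0,0,0.014,0,0,0]
}}

```text
time_s: 13.2
ee_pos: [0.4974, 0.042, 0.038]
tcp_rot: [0.601, 0.374, 0.6, -0.372]
force: [0.2, -0.3, -5.9]
grip_width: 0.0558
```

Run:
```python
from h import *
go([.496,.043,.0365],26.4)
```

```text
tcp [0.4974 0.042  0.038 ] jawyaw 26.4 q [-0.09  0.26  1.87  0.    1.01 -0.55] t 13.2 w 0.0558 F [ 0.21 -0.3  -5.86]
turn [-0.001 -0.001 -0.007] shift [ 0.01  -0.005 -0.01 ]
```

Emit:
{"name": "jog_arm", "arguments": {
  "deltas": [0,0,0,0.005,0,0,0,0,0,0,0.012,0,0,0,0,0,0,0.012,0,0,0]
}}

```text
time_s: 13.5
ee_pos: [0.4979, 0.0419, 0.0367]
tcp_rot: [0.602, 0.374, 0.6, -0.371]
force: [0.6, -1.5, -3.5]
grip_width: 0.0556
```

Emit:
{"name": "jog_arm", "arguments": {
  "deltas": [0,0,0,0.005,0,0,0,0,0,0,0.005,0,0,0]
}}

```text
time_s: 13.7
ee_pos: [0.498, 0.0418, 0.0366]
tcp_rot: [0.602, 0.374, 0.6, -0.372]
force: [-2.1, 0.0, 3.7]
grip_width: 0.0559
```

Emit:
{"name": "jog_arm", "arguments": {
  "deltas": [0,0,0,0,0,0,0.8,0,0,0,0,0,0,0.8,0,0,0,0,0,0,0.8,0,0,0,0,0,0,0.8,0,0,0,0,0,0,0.8]
}}

```text
time_s: 14.2
ee_pos: [0.4981, 0.0418, 0.0367]
tcp_rot: [0.602, 0.374, 0.6, -0.371]
force: [0.7, 0.1, 0.5]
grip_width: 0.0753
```

Run:
```python
from h import *
go([.497,.042,.0365],26.4)
```

```text
tcp [0.4981 0.0418 0.0367] jawyaw 26.4 q [-0.09  0.26  1.87  0.    1.01 -0.55] t 14.2 w 0.0753 F [0.66 0.13 0.47]
turn [-0.001  0.    -0.008] shift [ 0.001 -0.006 -0.004]
```

Force is zero and the tin stands free. I grip it again, lift, and carry it to the carton.

Emit:
{"name": "jog_arm", "arguments": {
  "deltas": [0,0,-0.01,0,-0.005,0,0.8,0,0,-0.01,0,-0.005,0,0,0,0,-0.01,0,-0.005,0,0,0,0,-0.01,0,-0.005,0,0,0,0,-0.01,0,-0.005,0,0,0,0,-0.01,0,-0.005,0,0,0,0,-0.01,0,-0.005,0,0],
  "grip_force": 45
}}

```text
time_s: 14.9
ee_pos: [0.498, 0.0417, 0.0368]
tcp_rot: [0.601, 0.373, 0.601, -0.373]
force: [3.5, 1.3, -2.4]
grip_width: 0.0555
```

Emit:
{"name": "jog_arm", "arguments": {
  "deltas": [0,0,0,-0.1,0,0,0,0,0,0,-0.3,0,0,0,0,0,0,-0.55,0,0,0,0,0,0,-0.8,0,0,0,0,0,0,-1,0,0,0,0,0,0,-1,0,0,0,0,0,0,-1,0,0,0]
}}

```text
time_s: 15.6
ee_pos: [0.4965, 0.0417, 0.1851]
tcp_rot: [0.6, 0.372, 0.602, -0.373]
force: [-1.2, 0.3, -7.2]
grip_width: 0.0558
```

Run:
```python
from h import *
go([.480,-.290,.19],-12)
```

```text
tcp [0.4965 0.0417 0.1851] jawyaw 26.4 q [-0.09  0.06  1.75 -0.    1.33 -0.55] t 15.6 w 0.0558 F [-1.19  0.35 -7.25]
turn [1.279 0.    0.005] shift [-0.031 -1.081  1.932]
```

Emit:
{"name": "jog_arm", "arguments": {
  "deltas": [0.06,0,0,0,-0.05,0.1,0,0.18,0,0,-0.01,-0.16,0.28,0,0.32,0,0,-0.02,-0.28,0.5,0,0.46,0,0,-0.03,-0.4,0.72,0,0.58,0,0,-0.03,-0.49,0.88,0,0.64,0,0,-0.03,-0.54,0.97,0,0.64,0,0,-0.03,-0.54,0.97,0]
}}

```text
time_s: 16.3
ee_pos: [0.4867, -0.1255, 0.1868]
tcp_rot: [0.527, 0.467, 0.532, -0.47]
force: [-0.1, -1.1, -6.4]
grip_width: 0.0554
```

Run:
```python
from h import *
go([.480,-.290,.19],-12)
```

```text
tcp [ 0.4867 -0.1255  0.1868] jawyaw 7.0 q [-0.42  0.07  1.73 -0.    1.34 -0.55] t 16.3 w 0.0554 F [-0.14 -1.12 -6.42]
turn [ 0.634 -0.002  0.015] shift [-0.022 -0.179  1.083]
```

Emit:
{"name": "jog_arm", "arguments": {
  "deltas": [0.06,0,0,0,-0.02,0.1,0,0.18,0,0,-0.01,-0.05,0.28,0,0.32,0,0.01,-0.02,-0.09,0.5,0,0.46,0,0.01,-0.02,-0.13,0.72,0,0.58,0,0.01,-0.02,-0.16,0.9,0,0.63,0,0.01,-0.02,-0.18,1,0,0.63,0,0.01,-0.02,-0.18,1,0]
}}

```text
time_s: 17.0
ee_pos: [0.4779, -0.2778, 0.1885]
tcp_rot: [-0.444, -0.549, -0.447, 0.55]
force: [-1.2, -0.6, -6.4]
grip_width: 0.0558
```

Run:
```python
from h import *
from rig import *
go([.480,-.290,.11],-12)
d=snapshot("scene");cv2.imwrite("pics/s5.png",d["img"][:,:,::-1])
d=snapshot("top");cv2.imwrite("pics/t5.png",d["img"][:,:,::-1])
```

```text
tcp [ 0.4779 -0.2778  0.1885] jawyaw -11.9 q [-0.68  0.18  1.61 -0.    1.36 -0.48] t 17.0 w 0.0558 F [-1.15 -0.64 -6.41]
turn [ 0.003 -0.004  0.008] shift [0.523 0.033 0.078]
```

View pics/s5.png

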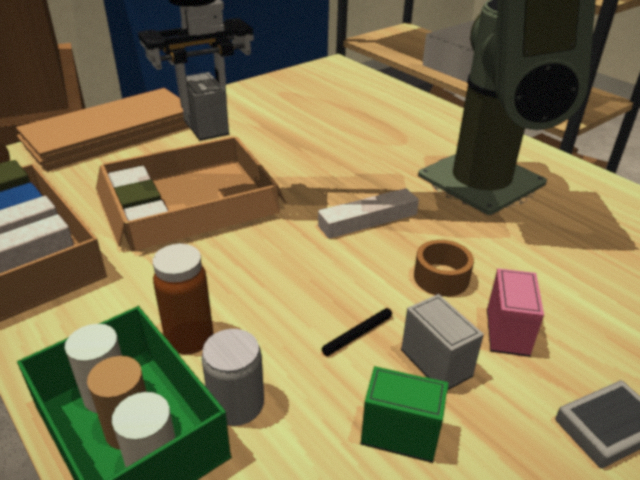

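View pics/t5.png

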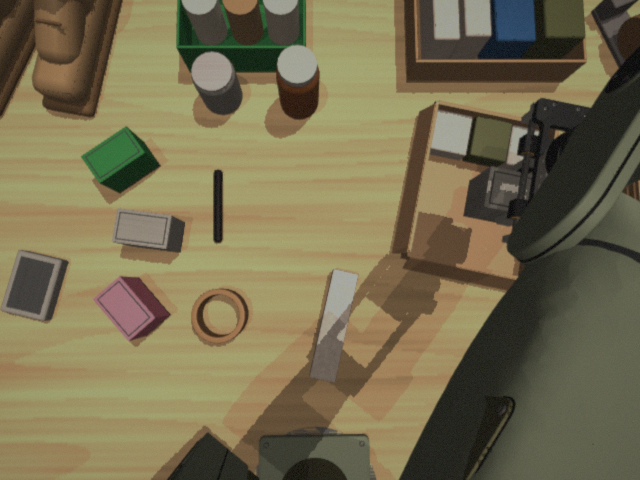

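Both views show the upright tin above the free floor (scene (205,105), top (495,190)) and square to the carton. I lower it.

Emit:
{"name": "jog_arm", "arguments": {
  "deltas": [0,0,0,0.1,0.02,0.06,0,0,0,0,0.25,0.03,0.08,0,0,0,0,0.4,0.03,0.08,0,0,0,0,0.5,0.03,0.08,0,0,0,0,0.52,0.03,0.08,0,0,0,0,0.52,0.03,0.08,0]
}}

```text
time_s: 17.7
ee_pos: [0.4795, -0.2874, 0.1098]
tcp_rot: [-0.444, -0.548, -0.449, 0.549]
force: [-0.1, -0.3, -6.1]
grip_width: 0.0558
```

Run:
```python
from h import *
go([.480,-.290,.045],-12)
```

```text
tcp [ 0.4795 -0.2874  0.1098] jawyaw -11.7 q [-0.7   0.27  1.67  0.    1.21 -0.49] t 17.7 w 0.0558 F [-0.14 -0.33 -6.12]
turn [ 0.009 -0.008  0.011] shift [0.432 0.01  0.018]
```

Emit:
{"name": "jog_arm", "arguments": {
  "deltas": [0.01,0,0.01,0.1,0.01,0.02,0,0.01,-0.01,0.01,0.22,0.01,0.02,0,0.01,-0.01,0.01,0.33,0.01,0.02,0,0.01,-0.01,0.01,0.4,0.01,0.02,0,0.01,-0.01,0.01,0.43,0.01,0.02,0,0.01,-0.01,0.01,0.43,0.01,0.02,0]
}}

```text
time_s: 18.3
ee_pos: [0.4802, -0.2903, 0.0454]
tcp_rot: [-0.445, -0.549, -0.445, 0.55]
force: [-1.3, 0.7, -5.7]
grip_width: 0.0559
```

Emit:
{"name": "jog_arm", "arguments": {
  "deltas": [0,0,0,0.01,0,0,0,0,0,0,0.015,0,0,0]
}}

```text
time_s: 18.5
ee_pos: [0.4811, -0.291, 0.0442]
tcp_rot: [-0.446, -0.549, -0.444, 0.55]
force: [0.6, 0.2, -5.1]
grip_width: 0.0558
```

Run:
```python
from h import *
go([.480,-.290,.0415],-12)
```

```text
tcp [ 0.4811 -0.291   0.0442] jawyaw -12.0 q [-0.7   0.36  1.71 -0.    1.07 -0.49] t 18.5 w 0.0558 F [ 0.63  0.21 -5.09]
turn [-0.001  0.004 -0.003] shift [ 0.018 -0.008 -0.005]
```

Emit:
{"name": "jog_arm", "arguments": {
  "deltas": [0,0,0,0.006,0,0,0,0,0,0,0.014,0,0,0,0,0,0,0.014,0,0,0]
}}

```text
time_s: 18.8
ee_pos: [0.4811, -0.2911, 0.0422]
tcp_rot: [-0.446, -0.549, -0.444, 0.55]
force: [-0.1, 0.2, -6.0]
grip_width: 0.0561
```

Emit:
{"name": "jog_arm", "arguments": {
  "deltas": [0,0,0,0.006,0,0,0,0,0,0,0.006,0,0,0]
}}

```text
time_s: 19.0
ee_pos: [0.4811, -0.2912, 0.0419]
tcp_rot: [-0.446, -0.549, -0.444, 0.55]
force: [-1.3, 0.8, -1.3]
grip_width: 0.0562
```

Emit:
{"name": "jog_arm", "arguments": {
  "deltas": [0,0,0,0.006,0,0,0,0,0,0,0.006,0,0,0]
}}

```text
time_s: 19.2
ee_pos: [0.4811, -0.2912, 0.0418]
tcp_rot: [-0.446, -0.549, -0.444, 0.55]
force: [-2.2, 2.0, 3.4]
grip_width: 0.0556
```

The tin is on the floor, so I release and retreat.

Emit:
{"name": "jog_arm", "arguments": {
  "deltas": [0,0,0,0,0,0,1,0,0,0,0,0,0,1,0,0,0,0,0,0,1,0,0,0,0,0,0,1,0,0,0,0,0,0,1]
}}

```text
time_s: 19.7
ee_pos: [0.4813, -0.2913, 0.0418]
tcp_rot: [-0.446, -0.549, -0.444, 0.55]
force: [-0.9, -0.3, -0.1]
grip_width: 0.0918
```

Emit:
{"name": "jog_arm", "arguments": {
  "deltas": [0,0,0,-0.1,0,0,1,0,0,0,-0.3,0,0,1,0,0,0,-0.6,0,0,1,0,0,0,-0.9,0,0,1,0,0,0,-1,0,0,1,0,0,0,-1,0,0,1]
}}

```text
time_s: 20.3
ee_pos: [0.4832, -0.2926, 0.1962]
tcp_rot: [0.449, 0.55, 0.441, -0.549]
force: [0.4, -0.7, -0.4]
grip_width: 0.094
```

Emit:
{"name": "jog_arm", "arguments": {
  "deltas": [0,0,0,-0.3,-0.7,0.7,1,0,0,0,-0.3,-0.7,0.7,1,0,0,0,-0.3,-0.7,0.7,1,0,0,0,-0.3,-0.7,0.7,1,0,0,0,-0.3,-0.7,0.7,1,0,0,0,-0.3,-0.7,0.7,1]
}}

```text
time_s: 20.9
ee_pos: [0.3582, -0.3717, 0.2389]
tcp_rot: [0.448, 0.55, 0.442, -0.549]
force: [0.1, -0.2, -0.8]
grip_width: 0.0936
```

Run:
```python
from h import *
from rig import *
go([.480,-.290,.0415],-12)
d=snapshot("scene");cv2.imwrite("pics/s6.png",d["img"][:,:,::-1]);P=cloud(d)
d=snapshot("top");cv2.imwrite("pics/t6.png",d["img"][:,:,::-1])
Q=cloud(d)
def near(x,y,P):
    return (np.hypot(P[...,0]-x,P[...,1]-y)<.08)
for n,p in(("scene",P),("top",Q)):
  print(n,"right",toprect(p,near(.481,-.291,p),.08,.1))
  print(n,"left",toprect(p,near(.454,.281,p),.075,.1))
```

```text
tcp [ 0.3582 -0.3717  0.2389] jawyaw -12.0 q [-0.97  0.05  1.65  0.    1.44 -0.76] t 20.9 w 0.0936 F [ 0.1  -0.2  -0.79]
turn [-0.     0.006 -0.013] shift [ 1.318  0.672 -0.706]
scene right ((479.5926818847656, -290.25018310546875), (96.6343765258789, 58.839168548583984), 77.45924377441406, np.float64(0.08925902392849139), 866, array([[ 440., -331.],
       [ 498., -344.],
       [ 519., -249.],
       [ 461., -237.]], dtype=float32))
scene left ((451.6421203613281, 282.41815185546875), (93.36046600341797, 59.67947006225586), 81.94866180419922, np.float64(0.08409119461841641), 2408, array([[416., 240.],
       [475., 232.],
       [488., 324.],
       [429., 333.]], dtype=float32))
top right ((480.1805725097656, -292.89111328125), (91.64848327636719, 57.45109939575195), 77.41910552978516, np.float64(0.08834125468349503), 1900, array([[ 442., -331.],
       [ 498., -344.],
       [ 518., -254.],
       [ 462., -242.]], dtype=float32))
top left ((452.23907470703125, 280.5399169921875), (91.90067291259766, 56.97854995727539), 82.11249542236328, np.float64(0.08338507357441483), 1945, array([[418., 239.],
       [474., 231.],
       [487., 322.],
       [430., 330.]], dtype=float32))
```

View pics/s6.png

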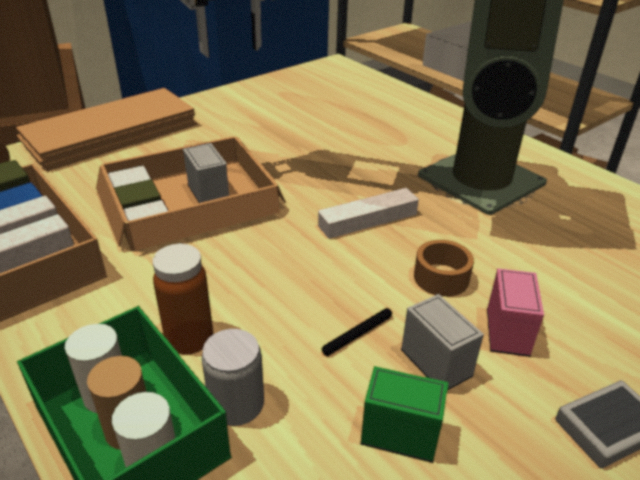

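View pics/t6.png

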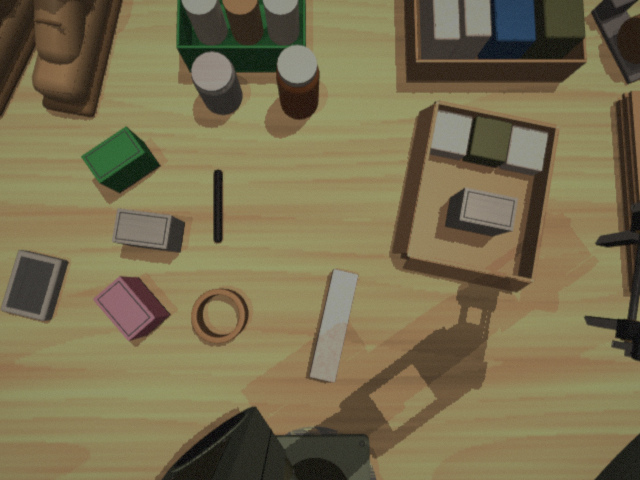

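The right tin stands upright on the carton's free floor (top (485,210)), with its lid at z = 0.088–0.089. The left tin stands on the bench at (148,228), with its lid at z = 0.083. The gripper is clear, so I hand the job in.

```bash
python3 -c "
from rig import *
print(close_job())"
```

```text
the job is handed in; nothing more can be done
None
```

The job is handed in: the heavier tin, the right one, stands upright on the carton's free floor, and the lighter left tin stands on the bench.

- **Weighing:** I lifted each tin about 13 cm and set it back down, left first. The wrist force read about 2.2 N for the left tin (roughly 0.2 kg) and 5.5 N for the right one (roughly 0.6 kg). I then picked up the right tin again and placed it in the carton.
- **Last checks:** Both cameras show both tins upright. The left tin's lid is at 0.083–0.084 m, within 2 mm of where it started. The right tin's lid is at 0.088–0.089 m, centred within a few millimetres of the middle of the free floor and square to the walls.
- **Limits:** The gripper was open and clear of everything, and about 21 s had passed of the 72 s allowed. The highest single force component in the readings I took was about 7 N.
- **Disagreement:** The visible-floor outline and the rim outline put the carton's centre about 1 cm apart, probably because the near wall hides part of the floor. I went by the rim, and there was ample clearance either way. No check failed.

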